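# Clamp a bisque cup in the trimming jig with its sunken knob

## Robot

A 6-joint arm with a two-finger parallel gripper is mounted at the origin on the work surface. World frame = base frame: x ahead of the robot, y to its left, z up, the work surface at z = 0. Lengths are in m, angles in rad, forces in N, time in s.
With the tool pointing down it reaches from about 0.25 to 0.775 m from the base axis. Payload 4 kg.
Tool frame: the origin (TCP) lies midway between the tips of the shut fingers; the grasp point (between the pads) lies grip_point_offset behind it (grip_point_offset is the distance from the TCP to the grasp point, in m); z points along the fingers, y is the line along which they close (so a half turn about z gives the same grasp; the last joint's range is limited). The gripper opens to 94 mm and grips with 3 to 60 N. Pads are 16 mm wide; open, the fingers measure 119 mm over their backs; the gripper's body (75 mm by 177 mm) begins 78 mm behind the grasp point.
Start: joints at [-1.329, 0.087, 1.371, -0, 1.684, -0.103], TCP at [0.186, -0.518, 0.206] pointing down, gripper open.
Joint ranges: [-3.1, 3.1], [-0.76, 2.03], [0.27, 2.55], [-1.08, 4.22], [0.17, 2.65], [-2.57, 2.57]. Speed limits (rad/s): [2.79, 2.79, 3.14, 3.14, 3.14, 3.14].

## Interface

Orientations are given as [roll, pitch, yaw] about the fixed x, y, z axes, in that order (R = Rz(yaw) Ry(pitch) Rx(roll)).
In Python, from bench import * gives the robot as it stands. The module is installed in compiled form; this text tells all that it offers.
- The arm moves only by the tool apply_moves, never from a script. Its argument "commands" is a list of rows, each a list of 7 numbers: the turn, a rotation vector about the world's x, y, z in rad, then the shift along the world's x, y, z in m, then the opening in per cent of the stroke, from 0 (shut) to 100 (fully open). In form: [[ax, ay, az, x, y, z, jaw], ...]. A call has exactly 5 rows; each row is the pose to reach, as a shift and turn from the pose commanded when the call began; what a row does not reach only later rows make up. A row lasts 1/10 s, in which the tool goes at most 50 mm and 8.59 degrees, less where a joint would pass 70% of its speed; a pose out of reach is approached as far as the arm can. A call with a gripper value outside its range is refused whole. The fingers move at their own pace and stop on an object; the grip force is fixed at half the most. Time passes only in rows, so rows that repeat a pose let the fingers close, or fill a call up. It gives the time, the measured TCP pose, the force, the opening and the grip force at its end, in the units of the state.
- get_obs(): the state, without advancing time (a new reading comes with each control period).
- snapshot(name): name is "scene" or "side" or "wrist"; returns a dict with "pixels" (384x512x3 uint8, red, green, blue), "vertical_fov" (degrees; the focal length in pixels is half the picture's height over the tangent of half this angle, whatever the lens; pixels are square), "cx", "cy" (the principal point, pixels), "rvec" (rotation vector, rad) and "tvec" (3), from world to camera coordinates, as OpenCV has them. Camera axes: x right, y down, z forward; pixel columns grow to the right and rows downward; lengths in m; the calibration is good to about 2 mm. A picture is of the moment at which its call begins. There is no depth.
- close_job(): hands the job in; it is judged then, once.
Trained networks look in the newest picture that a camera, given by its name, has taken for a name from the list of things; names that differ only in an ending like _2 or _b are one class to them, and where a whole thing is asked for, a point or a joint stands for the part that bears it (a point fixed in the world has none). Each returns a list of dicts, best first, with "score" (0 to 1); they miss things now and then, are a little off and sometimes report something else, mostly with a low value. They report only what shows in the picture. A call takes as long as a camera call. They do not tell look-alikes from the thing itself.
- masks_of(camera, query): "mask" (384x512 bool, what is visible of it) and "extent" ([left, top, right, bottom] in pixels, round what is visible of it).
- place_of(camera, query): "pixel" ([column, row] in pixels: a listed point, or the origin of a listed thing).
The state is a dict: "time": time; "joint_positions": joint angles; "qvel": joint speeds; "joint_torque": joint torques, N m; "tool_pos": TCP position; "ee_rot": TCP orientation; "wrist_force": force on the tool from outside, world axes, zero at the start; "wrist_torque": the same for the moment, N m; "width": finger opening in m; "finger_force": force on a finger pad.
Only numpy, scipy, OpenCV 4.12 (cv2) and the standard library are available. Lean on these libraries where they do the work, as an engineer would, in place of code of your own. Each camera call takes 0.05 s, during which the arm holds its last target. There are 200 camera calls.

## Task

Stand the grey cup upright on the bed of the trimming jig, between the V stop and the rubber pad, and let go of it. Then turn the orange knob down in its well clockwise until the pad has pushed the cup snug into the V and holds it with about 10 newtons: firm, but never hard enough to crack it. Go easy on the rim and walls of the well, and leave the other ware, the jar and the tool where they are.

Things in the scene. Friction and masses are not known exactly. Their poses are not given: they have to be found in the camera images.
- cup: The grey bisque cup to be clamped: open, round, straight-sided, 58 mm outer diameter, 80 mm tall, wall 5 mm, about 180 g; starts upright on the ware board. Origin: centre of its underside; z up its axis.
- beaker: A terracotta-coloured beaker, 58 mm across its rim, 62 mm tall, on the same ware board, upright, to be left alone; origin at the centre of its underside. It and the cup may change places.
- jar: A green glass jar with a white lid, 56 mm across, 85 mm tall, to be left alone; origin at the centre of its underside.
- trimmer: A wooden-handled tool 200 mm long lying on the table, to be left alone; origin at its middle.
- jig: The trimming jig, fixed to the table: an aluminium bed 130 mm (its x) by 320 mm (its y), 12 mm thick, origin at the centre of its underside. Blue housing with the knob well at its -y end, blue V stop at its +y end, between them a rubber pad (50 mm wide) that the knob drives along +y, 6 mm per radian. Bed top at z = 12 mm; pad and V stop reach up to z = 44 mm.
- stop: The V stop, fixed on the jig: two upright rubber faces at 120 degrees to each other, open towards jig -y, 32 mm tall. Origin: on the bed, at the centre of a cup nested in it. Once the cup is pinched, the pad's spring gives 3 N per mm (18 N per radian of knob) and the knob's resistance grows by 0.006 N m per newton of clamp load.
- seat (a point): Point on the bed (z = 12 mm) where the centre of the cup's underside lies when nested in the V; axes as the jig's. At the start the pad's face is 5.5 to 17.5 mm short of a cup nested there (different every time, not to be told from the knob's angle), so a cup set down 2.5 mm towards jig -y of this point is free of both.
- knob_grip (a point): On the knob's axis, half-way up the orange finger bar; x along the bar, z up. The bar is 34 mm long, 16 mm thick, 25 mm tall (12.5 mm above and below this point), on a black disc 38 mm across. Bar top 3 mm below the well's mouth. Clockwise from above tightens; it turns more than half a turn, so regrasp. It drags evenly with about 0.15 N m and stays where it is left.
- well: The blue housing round the knob, 110 mm square, with a round straight well of 80 mm diameter and 32 mm deep, in which the knob stands at the centre. Origin: centre of the well's floor (z = 24 mm). Fingers must go in nearly shut: there are 32 mm from each flat of the bar to the wall.
- well_mouth (a point): Centre of the well's mouth, on the housing's top (z = 56 mm).
Not all that is in view belongs to the job. Leave any turquoise look-alike of the cup alone.

How it is judged:
By the outcome, as a careful person would: the job done as asked, in the order asked, and still so for the second after the job is handed in, with the robot touching nothing.
It also fails if it takes over 72 s, if anything falls off the work surface, if the arm or the gripper's body presses on something with over 40 N, if the wrist force passes 120 N, or if a joint passes its speed limit or range.

## Working session

There is one attempt and no reset: what is moved stays moved. The work goes in short steps, Python scripts to look and compute and a tool call to move; the robot and the scene stay as the last step left them, time stands still between calls to the robot, and variables do not carry over. Pictures are saved under pics/ and viewed, at most 11 in all, crops included, and the job is handed in when it is done.

Besides the shell and the picture viewer there is one more tool, called after "Call:" as name([rows], argument=value, ...), one row to a line, values as JSON. apply_moves: Moves the arm, as the interface text tells. Its arguments: {"type":"object","properties":{"commands":{"type":"array"}},"required":["commands"]}

```bash
mkdir -p pics; cat > h.py <<'E'
from bench import *
import numpy as np, cv2
def ray(s,p):
    R=cv2.Rodrigues(np.array(s["rvec"],float))[0]; t=np.array(s["tvec"],float).ravel()
    f=192/np.tan(np.radians(s["vertical_fov"])/2)
    d=R.T@np.array([(p[0]-s["cx"])/f,(p[1]-s["cy"])/f,1.]); return -R.T@t,d
def atz(s,p,z):
    c,d=ray(s,p); return c+d*(z-c[2])/d[2]
def proj(s,P):
    R=cv2.Rodrigues(np.array(s["rvec"],float))[0]; t=np.array(s["tvec"],float).ravel()
    f=192/np.tan(np.radians(s["vertical_fov"])/2)
    q=R@np.array(P,float)+t; return np.array([s["cx"]+f*q[0]/q[2],s["cy"]+f*q[1]/q[2]])
def tri(obs):
    A=np.zeros((3,3));b=np.zeros(3)
    for s,p in obs:
        c,d=ray(s,p);d=d/np.linalg.norm(d);M=np.eye(3)-np.outer(d,d);A+=M;b+=M@c
    return np.linalg.solve(A,b)
E
python3 - <<'E'
from h import *
np.set_printoptions(precision=4,suppress=True)
o=get_obs();print({k:np.round(v,3) for k,v in o.items()})
S={n:snapshot(n) for n in("scene","side")}
cv2.imwrite("pics/a.png",np.hstack([S["scene"]["pixels"],S["side"]["pixels"]])[:,:,::-1][:, :])
im=cv2.imread("pics/a.png");cv2.imwrite("pics/a.png",cv2.resize(np.vstack([im[:,:512],im[:,512:]]),None,fx=.78,fy=.78))
cv2.imwrite("pics/scene.png",S["scene"]["pixels"][:,:,::-1]);cv2.imwrite("pics/side.png",S["side"]["pixels"][:,:,::-1])
Z=dict(cup=0,beaker=0,jar=0,jig=0,stop=.012,seat=.012,knob_grip=.0405,well=.024,well_mouth=.056)
for q,z in Z.items():
    for n,s in S.items():
        for d in place_of(n,q)[:3]:
            print(q,n,round(d["score"],2),np.round(d["pixel"],1),atz(s,d["pixel"],z))
try: print(grip_point_offset)
except Exception as e: print(e)
E
```

```text
{'time': np.float64(0.0), 'joint_positions': array([-1.329,  0.088,  1.372, -0.   ,  1.684, -0.103]), 'qvel': array([ 0.   ,  0.001,  0.001,  0.   , -0.001, -0.001]), 'joint_torque': array([ -0.001, -34.019, -30.243,   0.072,   0.033,  -0.   ]), 'tool_pos': array([ 0.186, -0.517,  0.204]), 'ee_rot': array([-3.139, -0.   ,  0.345]), 'wrist_force': array([-0.831, -0.467,  0.667]), 'wrist_torque': array([-0.011,  0.011, -0.023]), 'finger_force': np.float64(0.0), 'width': np.float64(0.094)}
cup scene 0.88 [173.8 128.2] [ 0.5134 -0.4488 -0.    ]
cup scene 0.67 [208.7 231.5] [ 0.7791 -0.0228  0.    ]
cup scene 0.57 [185.  153.2] [ 0.5795 -0.3244  0.    ]
cup side 0.95 [348.2 143.8] [ 0.5208 -0.4386  0.    ]
cup side 0.55 [315.5 151.2] [ 0.5856 -0.3243  0.    ]
beaker scene 0.49 [218.8 136.3] [ 0.4355 -0.2833  0.    ]
beaker side 0.52 [345.3 172.8] [ 0.4444 -0.3092  0.    ]
beaker side 0.29 [236.1 224.5] [0.5679 0.1082 0.    ]
jar scene 0.69 [207.3 229.5] [ 0.7762 -0.0317  0.    ]
jar side 0.83 [216.3 172.1] [ 0.7744 -0.0057  0.    ]
jig scene 0.77 [281.5 210.6] [0.5604 0.1136 0.    ]
jig side 0.74 [237.  223.8] [0.5677 0.1044 0.    ]
stop scene 0.97 [291.1 222. ] [0.5839 0.1709 0.012 ]
stop side 0.58 [218.7 235.4] [0.5719 0.1793 0.012 ]
seat scene 0.94 [294.7 217.5] [0.5619 0.1695 0.012 ]
seat side 0.78 [219.6 235.9] [0.5686 0.1788 0.012 ]
knob_grip scene 0.61 [260.  188.9] [0.5581 0.0175 0.0405]
knob_grip scene 0.23 [259.5 191.2] [0.5669 0.0224 0.0405]
knob_grip side 0.55 [262.  203.6] [0.5436 0.0154 0.0405]
well scene 0.75 [258.1 191.7] [0.5619 0.0123 0.024 ]
well side 0.64 [260.1 208.3] [0.5438 0.0235 0.024 ]
well_mouth scene 0.77 [259.4 183.7] [0.5513 0.0093 0.056 ]
well_mouth side 0.93 [259.7 201.4] [0.5466 0.0233 0.056 ]
0.0188
```

View pics/scene.png

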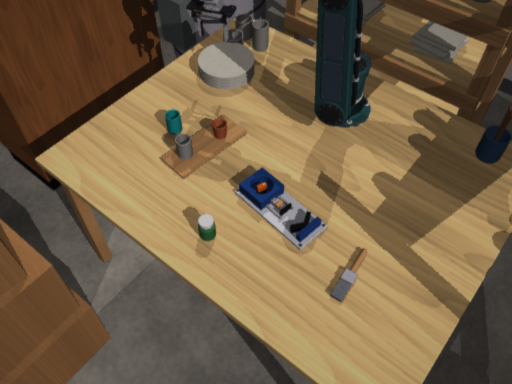

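View pics/side.png

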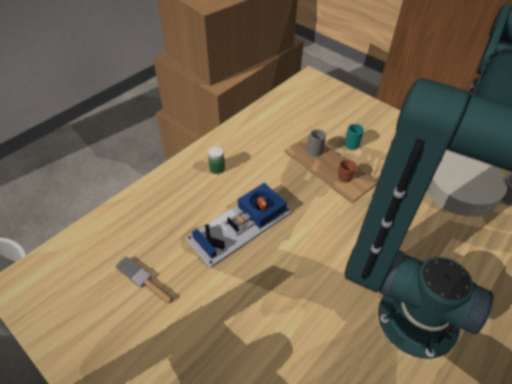

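The pictures show the grey cup at scene (185,153) / side (316,151) on the board. The turquoise look-alike is off the board at scene (174,122), and the beaker is at scene (219,128). The jig's well is at scene (261,188) and its V stop at about (300,222). I'll move above the cup, turned so the fingers will close along jig x.

Call:
apply_moves([
  [0, 0, 0.14, 0.04, 0.02, 0.01, 100],
  [0, 0, 0.28, 0.08, 0.04, 0.02, 100],
  [0, 0, 0.42, 0.12, 0.06, 0.03, 100],
  [0, 0, 0.56, 0.16, 0.08, 0.04, 100],
  [0, 0, 0.7, 0.2, 0.1, 0.05, 100],
])

```text
time: 1.5
tool_pos: [0.3873, -0.4167, 0.2561]
ee_rot: [3.141, 0.0, 1.05]
wrist_force: [-0.0, -0.8, 0.6]
width: 0.094
finger_force: 0.0
```

Call:
apply_moves([
  [0, 0, 0.1, 0.04, 0.02, 0, 100],
  [0, 0, 0.2, 0.08, 0.04, 0, 100],
  [0, 0, 0.3, 0.12, 0.06, 0, 100],
  [0, 0, 0.4, 0.15, 0.08, 0, 100],
  [0, 0, 0.45, 0.17, 0.09, 0, 100],
])

```text
time: 2.0
tool_pos: [0.5581, -0.3254, 0.2551]
ee_rot: [3.142, -0.001, 1.501]
wrist_force: [0.2, 0.5, 0.5]
width: 0.0941
finger_force: 0.0
```

```bash
python3 - <<'E'
from h import *
np.set_printoptions(precision=4,suppress=True)
S={n:snapshot(n) for n in("scene","side","wrist")}
o=get_obs();print(o["time"],o["tool_pos"],o["ee_rot"],o["joint_positions"])
s=S["wrist"];c,_=ray(s,(0,0));print("wristcam",c)
for q,z in dict(cup=.012,beaker=.012).items():
    for n,s in S.items():
        for d in place_of(n,q)[:3]:
            p=atz(s,d["pixel"],z);print(q,n,round(d["score"],2),np.round(d["pixel"],1),p)
        for d in masks_of(n,q)[:3]: print("  mask",round(d["score"],2),d["extent"],s["pixels"][d["mask"]].mean(0))
cv2.imwrite("pics/w1.png",S["wrist"]["pixels"][:,:,::-1])
E
```

```text
2.15 [ 0.5566 -0.3268  0.2548] [-3.1405 -0.0002  1.4964] [-0.6185  0.3033  1.0209 -0.0004  1.8184 -0.5441]
wristcam [ 0.5632 -0.2589  0.4346]
cup scene 0.76 [176.9 130.4] [ 0.5216 -0.4217  0.012 ]
cup scene 0.71 [185.7 151.5] [ 0.5786 -0.3198  0.012 ]
  mask 0.96 [179.1, 134.2, 193.1, 161.1] [89.7256 85.0686 79.7652]
  mask 0.65 [163.8, 109.6, 182.3, 135.4] [23.3217 83.7681 81.0986]
cup side 0.97 [317.2 152.2] [ 0.5715 -0.3135  0.012 ]
cup side 0.67 [350.5 145.8] [ 0.5028 -0.4233  0.012 ]
  mask 0.97 [307.5, 131.5, 326.3, 153.6] [107.0182 100.0227  90.9045]
  mask 0.79 [343.5, 123.9, 357.9, 151.8] [48.2651 99.6542 93.7579]
cup wrist 0.85 [235.3 247.9] [ 0.5149 -0.4412  0.012 ]
cup wrist 0.79 [276.4 165. ] [ 0.5845 -0.3191  0.012 ]
  mask 0.95 [211.5, 229.1, 252.1, 279.9] [ 9.3072 70.4871 69.0219]
  mask 0.92 [256.0, 145.8, 309.2, 195.4] [75.9941 72.439  68.728 ]
beaker scene 0.51 [220.2 134.7] [ 0.4338 -0.2766  0.012 ]
  mask 0.53 [213.0, 118.7, 228.1, 138.5] [103.9714  52.7796  32.3551]
  mask 0.4 [198.0, 210.2, 219.0, 242.8] [101.5134 113.0462  94.8297]
beaker side 0.79 [343.6 174.6] [ 0.4389 -0.2875  0.012 ]
  mask 0.69 [339.7, 156.8, 356.2, 182.2] [117.503   71.1391  49.2426]
beaker wrist 0.95 [163.6 144.1] [ 0.4287 -0.2785  0.012 ]
  mask 0.72 [124.7, 125.3, 181.8, 171.8] [85.9753 41.4107 22.771 ]
```

View pics/w1.png

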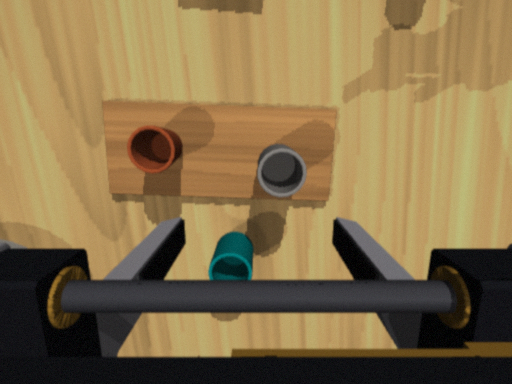

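```bash
python3 - <<'E'
from h import *
np.set_printoptions(precision=4,suppress=True)
s=snapshot("wrist");print(get_obs()["tool_pos"],"tcp at px",proj(s,get_obs()["tool_pos"]))
for z in(.086,.092,.098):
    a=atz(s,(257.5,172),z);b=atz(s,(307,172),z);print(z,np.linalg.norm(a-b),atz(s,(282.3,171.7),z))
# board corners -> board height/size
for p in((106,101),(334,107),(329,200),(112,194)): print(atz(s,p,.012))
E
```

```text
[ 0.5558 -0.3278  0.2556] tcp at px [258.1002 230.0184]
0.086 0.05862747551545931 [ 0.585  -0.3199  0.086 ]
0.092 0.057621373543625155 [ 0.5846 -0.3189  0.092 ]
0.098 0.056615271571791005 [ 0.5842 -0.3179  0.098 ]
[ 0.3569 -0.2172  0.012 ]
[ 0.6656 -0.2487  0.012 ]
[ 0.656  -0.3795  0.012 ]
[ 0.3403 -0.3462  0.012 ]
```

The cup's rim centre in the wrist view is at (282,172), which gives (0.5845, -0.3195) with the rim at z ≈ 0.09. That agrees with the network's origin. I'll descend and grip the upper half.

Call:
apply_moves([
  [0, 0, 0, 0.01, 0.004, -0.03, 100],
  [0, 0, 0, 0.02, 0.006, -0.06, 100],
  [0, 0, 0, 0.0285, 0.0085, -0.1, 100],
  [0, 0, 0, 0.0285, 0.0085, -0.14, 100],
  [0, 0, 0, 0.0285, 0.0085, -0.17, 100],
])

```text
time: 3.3
tool_pos: [0.5836, -0.3182, 0.0822]
ee_rot: [-3.139, -0.002, 1.495]
wrist_force: [0.2, 0.1, 0.3]
width: 0.0941
finger_force: 0.0
```

Call:
apply_moves([
  [0, 0, 0, 0, 0, -0.02, 100],
  [0, 0, 0, 0, 0, -0.033, 100],
  [0, 0, 0, 0, 0, -0.033, 100],
  [0, 0, 0, 0, 0, -0.033, 50],
  [0, 0, 0, 0, 0, -0.033, 50],
])

```text
time: 3.8
tool_pos: [0.5855, -0.3199, 0.0548]
ee_rot: [3.138, 0.002, 1.495]
wrist_force: [-0.6, 0.4, 0.5]
width: 0.0817
finger_force: 0.0
```

Call:
apply_moves([
  [0, 0, 0, 0, 0, 0, 50],
  [0, 0, 0, 0, 0, 0, 50],
  [0, 0, 0, 0, 0, 0, 50],
  [0, 0, 0, 0, 0, 0, 50],
  [0, 0, 0, 0, 0, 0, 50],
])

```text
time: 4.3
tool_pos: [0.5849, -0.3194, 0.0534]
ee_rot: [3.14, 0.001, 1.495]
wrist_force: [2.0, 0.6, 3.4]
width: 0.0587
finger_force: 30.0
```

Call:
apply_moves([
  [0, 0, 0, 0, 0, 0.03, 50],
  [0, 0, 0, 0, 0, 0.06, 50],
  [0, 0, 0, 0, 0.01, 0.1, 50],
  [0, 0, 0, 0, 0.04, 0.13, 50],
  [0, 0, 0, -0.01, 0.08, 0.16, 50],
])

```text
time: 4.8
tool_pos: [0.5745, -0.2402, 0.2119]
ee_rot: [-3.141, -0.0, 1.493]
wrist_force: [0.7, 1.3, -2.1]
width: 0.0584
finger_force: 30.0
```

Call:
apply_moves([
  [0, 0, 0, 0, 0.04, 0.02, 50],
  [0, 0, 0, -0.01, 0.08, 0.04, 50],
  [0, 0, 0, -0.01, 0.12, 0.05, 50],
  [0, 0, 0, -0.01, 0.16, 0.05, 50],
  [0, 0, 0, -0.01, 0.2, 0.05, 50],
])

```text
time: 5.3
tool_pos: [0.5641, -0.0384, 0.2618]
ee_rot: [-3.141, 0.0, 1.494]
wrist_force: [0.4, 0.2, -1.4]
width: 0.0583
finger_force: 30.0
```

Call:
apply_moves([
  [0, 0, 0, 0, 0.03, 0, 50],
  [0, 0, 0, 0, 0.05, 0, 50],
  [0, 0, 0, 0, 0.05, 0, 50],
  [0, 0, 0, 0, 0.05, 0, 50],
  [0, 0, 0, 0, 0.05, 0, 50],
])

```text
time: 5.8
tool_pos: [0.5645, 0.009, 0.2613]
ee_rot: [-3.141, 0.001, 1.494]
wrist_force: [0.0, 0.1, -1.7]
width: 0.0586
finger_force: 30.0
```

```bash
python3 - <<'E'
from h import *
np.set_printoptions(precision=4,suppress=True)
s=snapshot("wrist");o=get_obs();print(o["time"],o["tool_pos"],o["ee_rot"],o["width"],o["finger_force"])
Z=dict(jig=0,stop=.012,seat=.012,knob_grip=.0405,well=.024,well_mouth=.056)
for q,z in Z.items():
    for d in place_of("wrist",q)[:2]: print(q,round(d["score"],2),np.round(d["pixel"],1),atz(s,d["pixel"],z))
cv2.imwrite("pics/w2.png",cv2.resize(s["pixels"][:,:,::-1],None,fx=1.5,fy=1.5,interpolation=cv2.INTER_CUBIC))
E
```

```text
5.85 [0.5645 0.0089 0.2615] [-3.1409  0.0005  1.4932] 0.058458451909340375 29.99955514445901
jig 0.81 [248. 100.] [0.5574 0.1075 0.    ]
stop 0.54 [247.8 103.9] [0.5571 0.1015 0.012 ]
seat 0.88 [253.1  45.4] [0.5704 0.1748 0.012 ]
knob_grip 0.94 [246.1 168.7] [0.5484 0.0161 0.0405]
```

View pics/w2.png

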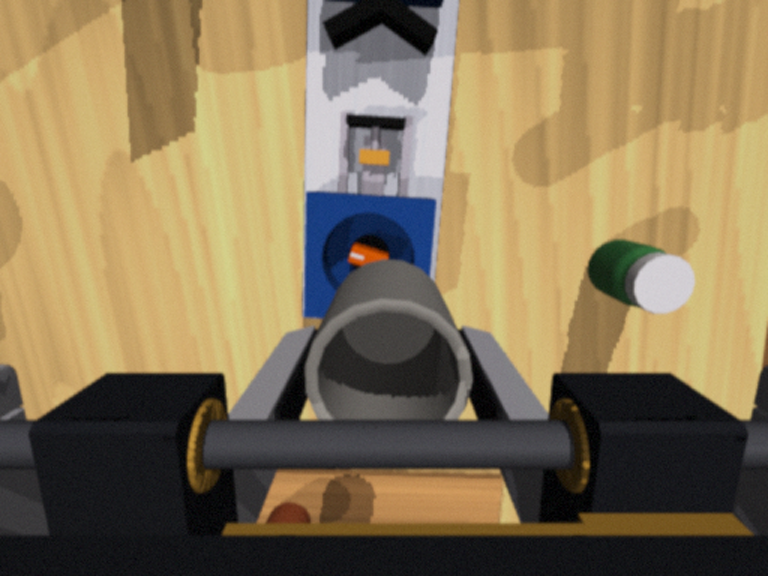

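The V stop is at the top of the picture, around (381,28), and the pad's face is at (376,122). The orange bar at (369,255) is partly hidden, and the well is centred near (369,254). I'll step closer for a full view of the V.

Call:
apply_moves([
  [0, 0, 0, 0, 0.03, 0, 50],
  [0, 0, 0, 0, 0.06, 0, 50],
  [0, 0, 0, 0, 0.07, 0, 50],
  [0, 0, 0, 0, 0.07, 0, 50],
  [0, 0, 0, 0, 0.07, 0, 50],
])

```text
time: 6.65
tool_pos: [0.5647, 0.0794, 0.2619]
ee_rot: [3.141, 0.001, 1.495]
wrist_force: [-0.2, -0.3, -1.7]
width: 0.0582
finger_force: 30.0
```

```bash
python3 - <<'E'
from h import *
np.set_printoptions(precision=4,suppress=True)
s=snapshot("wrist");o=get_obs();print(o["time"],o["tool_pos"],o["ee_rot"],"tcp px",proj(s,o["tool_pos"]))
np.savez("w3.npz",**{k:s[k] for k in s})
Z=dict(jig=0,stop=.012,seat=.012,knob_grip=.0405,well=.024,well_mouth=.056)
for q,z in Z.items():
    for d in place_of("wrist",q)[:2]: print(q,round(d["score"],2),np.round(d["pixel"],1),atz(s,d["pixel"],z))
cv2.imwrite("pics/w3.png",cv2.resize(s["pixels"][:250,130:380,::-1],None,fx=2.4,fy=2.4,interpolation=cv2.INTER_CUBIC))
E
```

```text
6.7 [0.5647 0.0791 0.2619] [3.1414 0.0009 1.4939] tcp px [258.0557 230.6194]
jig 0.65 [252.4 152.3] [0.558  0.1038 0.    ]
seat 0.91 [256.8 100.2] [0.5702 0.1757 0.012 ]
knob_grip 0.57 [257.7 100.1] [0.5713 0.1738 0.0405]
```

View pics/w3.png

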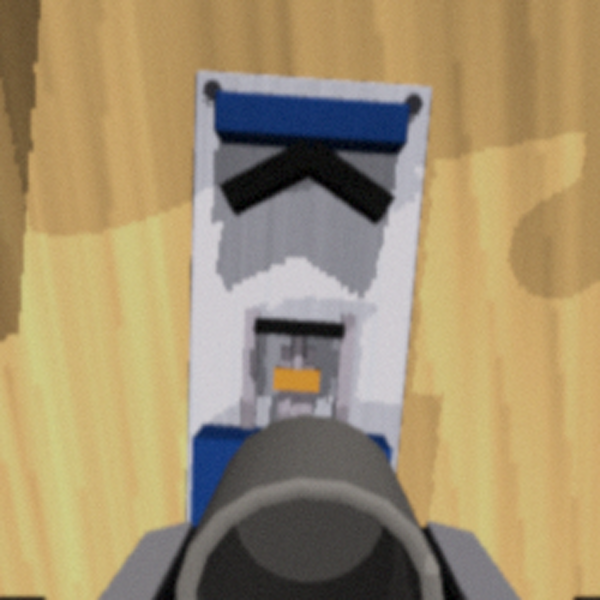

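```bash
python3 - <<'E'
from h import *
np.set_printoptions(precision=4,suppress=True)
s=dict(np.load("w3.npz"));s={k:(v if v.ndim else float(v)) for k,v in s.items()}
P=lambda u,v,z:atz(s,(130+u/2.4,v/2.4),z)
a,b=P(198,71,.012),P(431,88,.012);c,d=P(188.5,500,.012),P(400,470,.012)
print("corners",a,b,np.linalg.norm(a-b))
for v in(b-a,):print("yaw x",np.arctan2(v[1],v[0]))
for v in(a-c,b-d):print("yaw y",np.arctan2(-v[0],v[1]))
ap,l,r=P(311,177,.012),P(237,214,.012),P(383,222,.012)
print("V",ap,l,r)
for v in (l-ap,r-ap):print(np.linalg.norm(v),np.degrees(np.arctan2(v[1],v[0])))
for z in(.012,.044):print("pad",P(257,334,z),P(342,337,z))
print("pad top edge z44",P(257,320,.044),P(342,324,.044))
E
```

```text
corners [0.5192 0.2682 0.012 ] [0.6456 0.2501 0.012 ] 0.12764565595721777
yaw x -0.1424019238002003
yaw y -0.13661934339571488
yaw y -0.12500629890731346
V [0.5766 0.2095 0.012 ] [0.5331 0.193  0.012 ] [0.6157 0.1823 0.012 ]
0.04651570757421129 -159.23658305520627
0.047651545208237396 -34.72368301708329
pad [0.5382 0.1251 0.012 ] [0.5882 0.1195 0.012 ]
pad [0.5406 0.1267 0.044 ] [0.5868 0.1215 0.044 ]
pad top edge z44 [0.5412 0.1342 0.044 ] [0.5873 0.1285 0.044 ]
```

Jig yaw is ≈ -0.135 and the seat ≈ (0.571, 0.176), with the V apex, bed midline and network all agreeing. I'll set the cup about 4 mm short of the seat, since the pad looks about 15 mm away.

Call:
apply_moves([
  [0, 0, -0.03, 0.003, 0.04, 0, 50],
  [0, 0, -0.06, 0.006, 0.08, -0.02, 50],
  [0, 0, -0.06, 0.006, 0.093, -0.06, 50],
  [0, 0, -0.06, 0.006, 0.093, -0.1, 50],
  [0, 0, -0.06, 0.006, 0.093, -0.12, 50],
])

```text
time: 7.5
tool_pos: [0.5684, 0.1732, 0.1372]
ee_rot: [-3.135, 0.002, 1.436]
wrist_force: [-0.1, 0.2, -1.8]
width: 0.0588
finger_force: 30.0
```

Call:
apply_moves([
  [0, 0, 0, 0, 0, -0.03, 50],
  [0, 0, 0, 0, 0, -0.05, 50],
  [0, 0, 0, 0, 0, -0.06, 50],
  [0, 0, 0, 0, 0, -0.068, 50],
  [0, 0, 0, 0, 0, -0.068, 50],
])

```text
time: 8.0
tool_pos: [0.5704, 0.1729, 0.0734]
ee_rot: [-3.141, 0.0, 1.435]
wrist_force: [-0.3, -0.5, -1.6]
width: 0.0585
finger_force: 30.0
```

```bash
python3 - <<'E'
from h import *
np.set_printoptions(precision=4,suppress=True)
S={n:snapshot(n) for n in("scene","side","wrist")};s=S["wrist"];o=get_obs();print(o["time"],o["tool_pos"],o["ee_rot"],o["wrist_force"])
def crop(s,w,f):
    u,v=proj(s,(.57,.17,.05)).astype(int);return cv2.resize(s["pixels"][v-w:v+w,u-w:u+w,::-1],(390,390),interpolation=cv2.INTER_CUBIC)
cv2.imwrite("pics/p.png",np.hstack([crop(S["side"],45,1),cv2.resize(s["pixels"][40:280,140:380,::-1],(390,390))]))
E
```

```text
8.15 [0.5711 0.1729 0.0751] [3.1402 0.0001 1.4347] [-0.3833 -0.3396 -2.7748]
```

View pics/p.png

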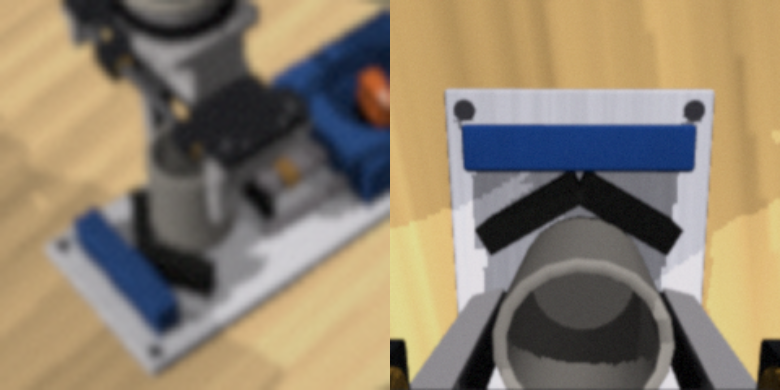

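The wrist view shows the cup centred on the V: apex at (581,175), rim centre at about (583,345). The side view shows it free of both the pad and the stop, so I'll lower it until it touches.

Call:
apply_moves([
  [0, 0, 0, 0, 0, -0.005, 50],
  [0, 0, 0, 0, 0, -0.01, 50],
  [0, 0, 0, 0, 0, -0.014, 50],
  [0, 0, 0, 0, 0, -0.016, 50],
  [0, 0, 0, 0, 0, -0.016, 50],
])

```text
time: 8.65
tool_pos: [0.5704, 0.1732, 0.0572]
ee_rot: [-3.141, -0.0, 1.435]
wrist_force: [-1.0, -0.7, -2.1]
width: 0.0584
finger_force: 30.0
```

Call:
apply_moves([
  [0, 0, 0, 0, 0, -0.001, 50],
  [0, 0, 0, 0, 0, -0.002, 50],
  [0, 0, 0, 0, 0, -0.003, 50],
  [0, 0, 0, 0, 0, -0.003, 50],
  [0, 0, 0, 0, 0, -0.003, 50],
])

```text
time: 9.15
tool_pos: [0.5707, 0.173, 0.0549]
ee_rot: [3.141, 0.0, 1.435]
wrist_force: [-0.3, -2.6, -1.4]
width: 0.0586
finger_force: 30.0
```

Call:
apply_moves([
  [0, 0, 0, 0, 0, -0.0005, 50],
  [0, 0, 0, 0, 0, -0.001, 50],
  [0, 0, 0, 0, 0, -0.0015, 50],
  [0, 0, 0, 0, 0, -0.0015, 50],
  [0, 0, 0, 0, 0, -0.0015, 50],
])

```text
time: 9.65
tool_pos: [0.5706, 0.173, 0.0534]
ee_rot: [3.141, 0.0, 1.435]
wrist_force: [-1.2, -1.7, -0.4]
width: 0.0586
finger_force: 30.0
```

Call:
apply_moves([
  [0, 0, 0, 0, 0, -0.0005, 50],
  [0, 0, 0, 0, 0, -0.001, 50],
  [0, 0, 0, 0, 0, -0.0015, 50],
  [0, 0, 0, 0, 0, -0.0015, 50],
  [0, 0, 0, 0, 0, -0.0015, 50],
])

```text
time: 10.15
tool_pos: [0.5707, 0.173, 0.0533]
ee_rot: [3.141, 0.0, 1.435]
wrist_force: [-4.1, -2.6, 5.7]
width: 0.0584
finger_force: 30.0
```

Contact at about 6 N up. I'll release, rise, and go above the knob.

Call:
apply_moves([
  [0, 0, 0, 0, 0, 0, 75],
  [0, 0, 0, 0, 0, 0, 85],
  [0, 0, 0, 0, 0, 0, 90],
  [0, 0, 0, 0, 0, 0, 90],
  [0, 0, 0, 0, 0, 0, 90],
])

```text
time: 10.65
tool_pos: [0.5707, 0.1733, 0.0517]
ee_rot: [3.142, -0.0, 1.435]
wrist_force: [0.1, 0.6, -0.3]
width: 0.0845
finger_force: 0.0
```

Call:
apply_moves([
  [0, 0, 0, 0, 0, 0.02, 90],
  [0, 0, 0, 0, 0, 0.06, 90],
  [0, 0, 0, 0, 0, 0.1, 90],
  [0, 0, 0, 0, -0.03, 0.14, 90],
  [0, 0, 0, -0.01, -0.07, 0.16, 60],
])

```text
time: 11.15
tool_pos: [0.5625, 0.1038, 0.2162]
ee_rot: [3.135, -0.002, 1.438]
wrist_force: [1.1, 0.2, -0.1]
width: 0.0798
finger_force: 0.0
```

Call:
apply_moves([
  [0, 0, 0, 0, -0.04, 0, 36],
  [0, 0, 0, 0, -0.08, 0, 36],
  [0, 0, 0, -0.01, -0.12, 0, 36],
  [0, 0, 0, -0.01, -0.13, 0, 36],
  [0, 0, 0, -0.01, -0.13, 0, 36],
])

```text
time: 11.65
tool_pos: [0.5507, -0.0281, 0.2119]
ee_rot: [3.141, -0.0, 1.432]
wrist_force: [0.3, -0.2, -0.9]
width: 0.0399
finger_force: 0.0
```

```bash
python3 - <<'E'
from h import *
np.set_printoptions(precision=4,suppress=True)
s=snapshot("wrist");o=get_obs();print(o["time"],o["tool_pos"],o["ee_rot"],"tcp px",proj(s,o["tool_pos"]),o["joint_positions"],o["wrist_force"])
np.savez("w4.npz",**{k:s[k] for k in s})
Z=dict(seat=.012,knob_grip=.0405,well=.024,well_mouth=.056,cup=.012)
for q,z in Z.items():
    for d in place_of("wrist",q)[:2]: print(q,round(d["score"],2),np.round(d["pixel"],1),atz(s,d["pixel"],z))
im=s["pixels"].astype(int);m=((im[...,0]>150)&(im[...,1]<110)&(im[...,2]<80)).astype(np.uint8)
ys,xs=np.nonzero(m);print(len(xs),xs.mean(),ys.mean(),cv2.minAreaRect(np.c_[xs,ys].astype(np.float32)))
cv2.imwrite("pics/w4.png",cv2.resize(s["pixels"][:290,110:400,::-1],None,fx=2.05,fy=2.05,interpolation=cv2.INTER_CUBIC))
E
```

```text
11.7 [ 0.5508 -0.0268  0.2119] [ 3.1414 -0.001   1.4337] tcp px [257.8564 228.2636] [-0.1521  0.0891  1.3562  0.0011  1.6962 -0.0149] [ 0.9258 -0.1535 -0.1393]
knob_grip 0.58 [248.5 143.5] [0.5456 0.0162 0.0405]
well 0.65 [252.1 144.6] [0.5491 0.0133 0.024 ]
365 250.53150684931506 156.8931506849315 ((269.4700012207031, 210.70999145507812), (99.56063842773438, 282.7012939453125), 8.130102157592773)
```

View pics/w4.png

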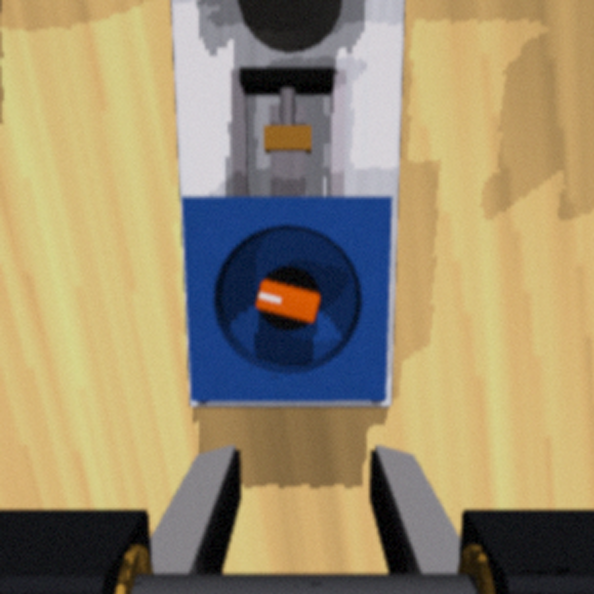

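```bash
python3 - <<'E'
from h import *
np.set_printoptions(precision=4,suppress=True)
s=dict(np.load("w4.npz"));s={k:(v if v.ndim else float(v)) for k,v in s.items()}
P=lambda u,v,z:atz(s,(110+u/2.05,v/2.05),z)
print("mouth",P(288,299,.056),"diam",np.linalg.norm(P(216,299,.056)-P(361,299,.056)))
h=[P(182,197,.056),P(392,197,.056),P(389,402,.056),P(191,402,.056)];print("housing",np.mean(h,0),[np.linalg.norm(h[i]-h[i-1]) for i in range(4)])
k=[P(*p,.053) for p in((265,279),(321,294),(313,323),(257,306))];print("knob",np.mean(k,0),[np.linalg.norm(k[i]-k[i-1]) for i in range(4)])
for i,j in((0,1),(3,2)):
    v=k[j]-k[i];print("bar angle",np.arctan2(v[1],v[0]))
print("cup rim px->",P(290,-10,.092),"pad front top",P(288,68,.044))
E
```

```text
mouth [0.5481 0.0143 0.056 ] diam 0.07885189199018026
housing [0.548  0.0119 0.056 ] [np.float64(0.11056822332728526), np.float64(0.10997376039375928), np.float64(0.11061736479373396), np.float64(0.11201996856410142)]
knob [0.5484 0.0132 0.053 ] [np.float64(0.01530878768013565), np.float64(0.031595870490073535), np.float64(0.016447851407307836), np.float64(0.03222207746799266)]
bar angle -0.3972370781811203
bar angle -0.4331286022708928
cup rim px-> [0.5694 0.1484 0.092 ] pad front top [0.5648 0.1307 0.044 ]
```

The well mouth is at (0.548, 0.014), and the knob is centred at (0.548, 0.0133) with its bar at -0.415 rad. Gripping at yaw 2.727 puts j6 at about -1.13, leaving about 3.6 rad of clockwise turn.

Call:
apply_moves([
  [0, 0, 0.14, -0.0005, 0.01, 0, 36],
  [0, 0, 0.28, -0.001, 0.02, 0, 36],
  [0, 0, 0.42, -0.0015, 0.03, -0.01, 36],
  [0, 0, 0.56, -0.0025, 0.0405, -0.02, 36],
  [0, 0, 0.7, -0.0025, 0.0405, -0.04, 36],
])

```text
time: 12.45
tool_pos: [0.5491, 0.0158, 0.1732]
ee_rot: [3.138, 0.002, 2.144]
wrist_force: [-1.1, -0.8, 0.3]
width: 0.0334
finger_force: 0.0
```

Call:
apply_moves([
  [0, 0, 0.14, 0, 0, -0.02, 36],
  [0, 0, 0.28, 0, 0, -0.04, 36],
  [0, 0, 0.42, 0, 0, -0.06, 36],
  [0, 0, 0.56, 0, 0, -0.07, 36],
  [0, 0, 0.593, 0, 0, -0.08, 36],
])

```text
time: 12.95
tool_pos: [0.5478, 0.0147, 0.0909]
ee_rot: [-3.142, -0.001, 2.733]
wrist_force: [0.3, -0.6, -0.0]
width: 0.0335
finger_force: 0.0
```

```bash
python3 - <<'E'
from h import *
np.set_printoptions(precision=4,suppress=True)
s=snapshot("wrist");o=get_obs();print(o["time"],o["tool_pos"],o["ee_rot"],o["width"],o["joint_positions"],o["wrist_torque"],o["joint_torque"])
t=o["tool_pos"];print("tcp",proj(s,t),"knob est top",proj(s,(.5482,.0135,.053)))
cv2.imwrite("pics/w5.png",cv2.resize(s["pixels"][:,:,::-1],None,fx=1.5,fy=1.5,interpolation=cv2.INTER_CUBIC))
E
```

```text
13.0 [0.5468 0.0148 0.0891] [-3.1405 -0.0039  2.7319] 0.033885335200311895 [-0.0768  0.1354  1.5511  0.0003  1.4591 -1.2379] [ 0.0145 -0.1425 -0.0329] [ -0.0574 -38.3286 -32.1432   0.0059  -0.0789  -0.174 ]
tcp [258.0939 227.6399] knob est top [257.3677 213.6615]
```

View pics/w5.png

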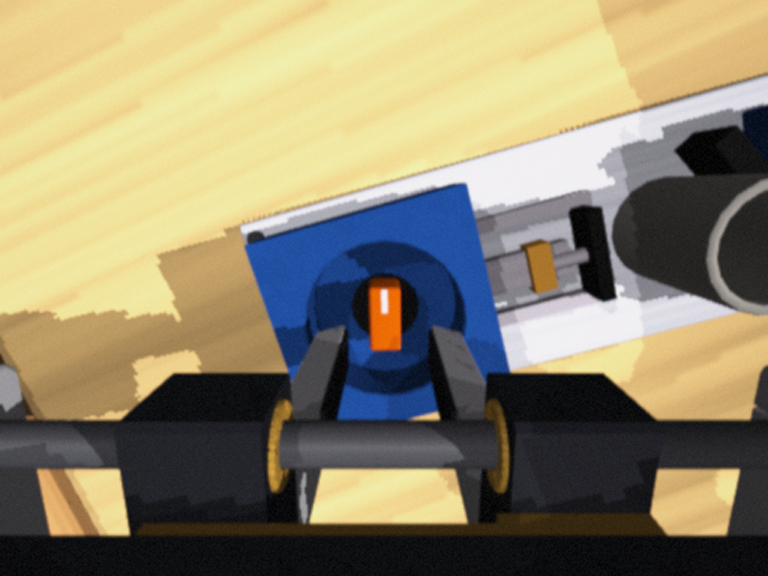

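The bar at (386,316) is aligned between the fingers and the cup is standing clear of the pad. I'll go down into the well and grip.

Call:
apply_moves([
  [0, 0, 0, 0, 0, -0.015, 36],
  [0, 0, 0, 0, 0, -0.03, 36],
  [0, 0, 0, 0, 0, -0.045, 36],
  [0, 0, 0, 0, 0, -0.055, 36],
  [0, 0, 0, 0, 0, -0.058, 36],
])

```text
time: 13.5
tool_pos: [0.5468, 0.0137, 0.0318]
ee_rot: [-3.141, -0.003, 2.728]
wrist_force: [-0.8, -0.2, -0.6]
width: 0.0337
finger_force: 0.0
```

Call:
apply_moves([
  [0, 0, 0, 0, 0, 0, 36],
  [0, 0, 0, 0, 0, 0, 5],
  [0, 0, 0, 0, 0, 0, 5],
  [0, 0, 0, 0, 0, 0, 5],
  [0, 0, 0, 0, 0, 0, 5],
])

```text
time: 14.0
tool_pos: [0.5484, 0.0126, 0.0348]
ee_rot: [-3.14, 0.002, 2.728]
wrist_force: [-2.1, -3.5, 3.3]
width: 0.0159
finger_force: 29.9
```

```bash
cat > g.py <<'E'
from h import *
np.set_printoptions(precision=4,suppress=True)
for i in range(1):
    o=get_obs();print(o["time"],o["tool_pos"],o["ee_rot"],o["width"],o["finger_force"],"F",o["wrist_force"],"T",o["wrist_torque"],"j6",o["joint_positions"][5],o["joint_torque"][5],o["qvel"][5])
E
python3 g.py
```

```text
14.0 [0.5484 0.0126 0.0348] [-3.1402  0.0015  2.7277] 0.015853473189548384 29.944603443145752 F [-2.0997 -3.5129  3.3198] T [-0.5676  0.1399  0.0414] j6 -1.2357768086554788 0.057640905724838376 0.0013510601420437902
```

Call:
apply_moves([
  [0, 0, -0.1, 0, 0, 0, 5],
  [0, 0, -0.2, 0, 0, 0, 5],
  [0, 0, -0.3, 0, 0, 0, 5],
  [0, 0, -0.4, 0, 0, 0, 5],
  [0, 0, -0.5, 0, 0, 0, 5],
])

```text
time: 14.5
tool_pos: [0.5479, 0.012, 0.0348]
ee_rot: [-3.14, 0.002, 2.224]
wrist_force: [-3.1, -3.9, 3.5]
width: 0.016
finger_force: 29.9
```

```bash
python3 g.py
```

```text
14.5 [0.5479 0.012  0.0348] [-3.1396  0.0023  2.2238] 0.015951332610839686 29.949797093868256 F [-3.1491 -3.9396  3.4978] T [-0.8685  0.437   0.1532] j6 -0.7319506008396854 -0.6462062336504459 0.9893001486006436
```

Call:
apply_moves([
  [0, 0, -0.1, 0, 0, 0, 5],
  [0, 0, -0.2, 0, 0, 0, 5],
  [0, 0, -0.3, 0, 0, 0, 5],
  [0, 0, -0.4, 0, 0, 0, 5],
  [0, 0, -0.5, 0, 0, 0, 5],
])

```text
time: 15.0
tool_pos: [0.5472, 0.0117, 0.0348]
ee_rot: [-3.139, 0.003, 1.724]
wrist_force: [-4.4, -6.7, 5.5]
width: 0.016
finger_force: 30.0
```

```bash
python3 g.py
```

```text
15.0 [0.5472 0.0117 0.0348] [-3.1392  0.0033  1.7238] 0.01598901555024002 29.950472116470337 F [-4.3984 -6.7403  5.4848] T [-1.0168  0.7813  0.155 ] j6 -0.23192322300459475 -0.6450666859745979 0.9882731259804184
```

Call:
apply_moves([
  [0, 0, -0.1, -0.0005, -0.0005, 0, 5],
  [0, 0, -0.2, -0.001, -0.001, 0, 5],
  [0, 0, -0.3, -0.001, -0.0015, 0, 5],
  [0, 0, -0.4, -0.001, -0.0015, 0, 5],
  [0, 0, -0.5, -0.001, -0.0015, 0, 5],
])

```text
time: 15.5
tool_pos: [0.5464, 0.0117, 0.0348]
ee_rot: [-3.141, 0.001, 1.224]
wrist_force: [-3.3, -1.3, 4.2]
width: 0.0157
finger_force: 29.9
```

```bash
cat >> g.py <<'E'
s=snapshot("side")
u,v=proj(s,(.565,.14,.05)).astype(int)
cv2.imwrite("pics/side_%.0f.png"%(o["time"]*100),cv2.resize(s["pixels"][v-50:v+50,u-50:u+50,::-1],(600,600),interpolation=cv2.INTER_CUBIC))
E
python3 g.py
```

```text
15.5 [0.5464 0.0117 0.0348] [-3.1407  0.0012  1.224 ] 0.015655634539202736 29.9493008852005 F [-3.273  -1.2897  4.1577] T [-0.3914  0.7005  0.1671] j6 0.26522525448498013 -0.6486758776009083 0.9885994669520274
```

Call:
apply_moves([
  [0, 0, -0.1, -0.0005, 0, 0, 5],
  [0, 0, -0.2, -0.0005, 0, 0, 5],
  [0, 0, -0.3, -0.001, 0, 0, 5],
  [0, 0, -0.4, -0.001, 0, 0, 5],
  [0, 0, -0.5, -0.001, 0, 0, 5],
])

```text
time: 16.05
tool_pos: [0.5458, 0.0121, 0.0348]
ee_rot: [-3.141, 0.0, 0.726]
wrist_force: [-3.0, -1.0, 6.0]
width: 0.016
finger_force: 29.9
```

```bash
python3 g.py
```

```text
16.05 [0.5458 0.0121 0.0348] [-3.1414  0.0004  0.7255] 0.01595658293007687 29.948607087135315 F [-2.9822 -1.0264  6.036 ] T [-0.305   0.6637  0.1637] j6 0.7636101416272137 -0.6517605297267437 0.9910933079545466
```

Call:
apply_moves([
  [0, 0, -0.08, 0, 0, 0, 5],
  [0, 0, -0.16, 0, 0, 0, 5],
  [0, 0, -0.24, 0, 0, 0, 5],
  [0, 0, -0.32, 0, 0, 0, 5],
  [0, 0, -0.4, 0, 0, 0, 5],
])

```text
time: 16.6
tool_pos: [0.5454, 0.0126, 0.0348]
ee_rot: [-3.14, 0.001, 0.327]
wrist_force: [-4.4, -0.6, 6.2]
width: 0.0157
finger_force: 29.9
```

```bash
python3 g.py
```

```text
16.6 [0.5454 0.0126 0.0348] [-3.1404  0.0009  0.3268] 0.015667747957144318 29.94886815547943 F [-4.3982 -0.605   6.2056] T [-0.0357  0.8354  0.111 ] j6 1.1624699710528987 -0.49108559265732765 0.793141620775441
```

```bash
cd pics; ls side_*; python3 -c "
import cv2,glob;L=sorted(glob.glob('side_*'));cv2.imwrite('cmp.png',cv2.resize(cv2.hconcat([cv2.imread(L[0]),cv2.imread(L[-1])]),(800,400)))"
```

```text
side_1550.png
side_1605.png
side_1660.png
```

View pics/cmp.png

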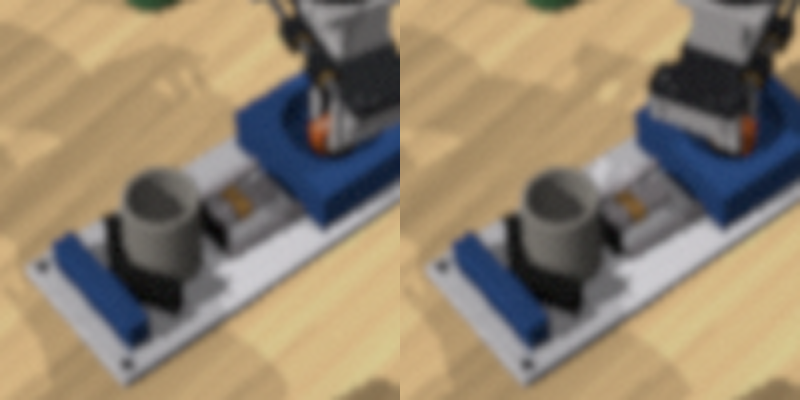

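The side view shows the pad edge at about (612,230), nearly at the cup wall at (603,235), with the cup upright. I'll keep the same speed so the torque readings compare.

Call:
apply_moves([
  [0, 0, -0.08, 0, 0, 0, 5],
  [0, 0, -0.16, 0, 0, 0, 5],
  [0, 0, -0.24, 0, 0, 0, 5],
  [0, 0, -0.32, 0, 0, 0, 5],
  [0, 0, -0.4, 0, 0, 0, 5],
])

```text
time: 17.15
tool_pos: [0.5454, 0.0132, 0.0348]
ee_rot: [-3.14, 0.002, -0.073]
wrist_force: [-4.4, 1.3, 6.2]
width: 0.0157
finger_force: 30.0
```

```bash
python3 g.py
```

```text
17.15 [0.5454 0.0132 0.0348] [-3.1398  0.0016 -0.0729] 0.015731908679873535 29.958985447883606 F [-4.399   1.2514  6.1932] T [0.23   0.9093 0.1815] j6 1.5624144282941017 -0.4539669770747423 0.7925385950545905
```

Call:
apply_moves([
  [0, 0, 0, 0, 0, 0, 5],
  [0, 0, 0, 0, 0, 0, 5],
  [0, 0, -0.06, 0, 0, 0, 5],
  [0, 0, -0.12, 0, 0, 0, 5],
  [0, 0, -0.2, 0, 0, 0, 5],
])

```text
time: 17.7
tool_pos: [0.5454, 0.0135, 0.0348]
ee_rot: [-3.14, 0.002, -0.273]
wrist_force: [-5.5, 1.9, 5.8]
width: 0.0157
finger_force: 30.0
```

```bash
python3 g.py; python3 - <<'E'
from h import *
np.set_printoptions(precision=4,suppress=True)
s=snapshot("side")
for d in masks_of("side","cup")[:3]:print(d["score"],d["extent"])
s=snapshot("wrist");np.savez("w6.npz",**{k:s[k] for k in s})
for i in range(4): snapshot("side");o=get_obs();print(o["wrist_torque"],o["joint_torque"][5],o["wrist_force"])
cv2.imwrite("pics/w6.png",cv2.resize(s["pixels"][:,:,::-1],None,fx=1.5,fy=1.5,interpolation=cv2.INTER_CUBIC))
E
```

```text
17.7 [0.5454 0.0135 0.0348] [-3.1395  0.002  -0.2725] 0.015716597678170303 29.96774286031723 F [-5.533   1.9068  5.7684] T [0.383  0.8613 0.2808] j6 1.7620219527984464 -0.5237863026559353 0.8030483469359831
0.56 [208.9, 216.1, 230.1, 240.5]
[ 0.3415  0.8568 -0.0364] -0.09086794685572386 [-4.4249  2.0435  6.6897]
[ 0.3852  0.8891 -0.1103] -0.09187962859869003 [-4.0952  2.1752  5.6199]
[ 0.3414  0.8881 -0.1255] -0.09192549157887697 [-4.1689  1.7076  6.1612]
[ 0.3817  0.8238 -0.0301] -0.09191678836941719 [-4.5658  1.8932  5.5528]
```

View pics/w6.png

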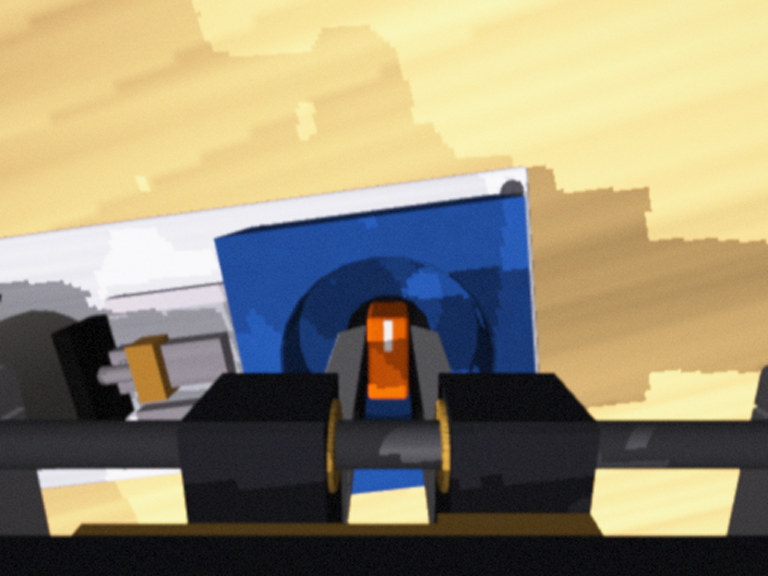

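The bar is still square in the grip and the pad is against the cup. Joint-6 torque rose 0.037 N m over identical strokes, meaning about 6 N at 2.8 rad and about 10 N now at 3.0 rad. I'll check by backing off 0.4 rad and repeating the same stroke.

Call:
apply_moves([
  [0, 0, 0.08, 0, 0, 0, 5],
  [0, 0, 0.16, 0, 0, 0, 5],
  [0, 0, 0.24, 0, 0, 0, 5],
  [0, 0, 0.32, 0, 0, 0, 5],
  [0, 0, 0.4, 0, 0, 0, 5],
])

```text
time: 18.6
tool_pos: [0.5454, 0.0129, 0.0348]
ee_rot: [-3.14, 0.001, 0.133]
wrist_force: [-3.8, 0.6, 5.9]
width: 0.0162
finger_force: 30.0
```

```bash
python3 g.py
```

```text
18.6 [0.5454 0.0129 0.0348] [-3.1399  0.0012  0.1326] 0.01622640020398932 29.991920292377472 F [-3.777   0.6151  5.9043] T [ 0.0927  0.96   -0.1573] j6 1.3567257736956417 0.5116621591150761 -0.7924682016960244
```

Call:
apply_moves([
  [0, 0, -0.08, 0, 0, 0, 5],
  [0, 0, -0.16, 0, 0, 0, 5],
  [0, 0, -0.24, 0, 0, 0, 5],
  [0, 0, -0.32, 0, 0, 0, 5],
  [0, 0, -0.4, 0, 0, 0, 5],
])

```text
time: 19.15
tool_pos: [0.5454, 0.0135, 0.0348]
ee_rot: [-3.14, 0.002, -0.273]
wrist_force: [-4.6, 2.0, 6.0]
width: 0.0159
finger_force: 30.0
```

```bash
python3 g.py
```

```text
19.15 [0.5454 0.0135 0.0348] [-3.1395  0.0019 -0.2728] 0.01589380664466052 29.966544806957245 F [-4.5888  1.9987  6.0416] T [0.3793 0.8588 0.2027] j6 1.7623249145508015 -0.4353317990899086 0.7935943353058242
```

The repeat gives j6 +0.056 N m (≈ 9.3 N) and wrist torque 0.203 (≈ 9 N), so the clamp is on target. I'll let go, rise and check.

Call:
apply_moves([
  [0, 0, 0, 0, 0, 0, 36],
  [0, 0, 0, 0, 0, 0, 36],
  [0, 0, 0, 0, 0, 0, 36],
  [0, 0, 0, 0, 0, 0, 36],
  [0, 0, 0, 0, 0, 0, 36],
])

```text
time: 19.7
tool_pos: [0.5461, 0.012, 0.0337]
ee_rot: [3.142, 0.0, -0.272]
wrist_force: [0.5, -0.9, 0.8]
width: 0.0337
finger_force: 0.0
```

Call:
apply_moves([
  [0, 0, 0, 0.001, 0, 0.02, 36],
  [0, 0, 0, 0.001, 0, 0.05, 36],
  [0, 0, 0, 0.001, 0, 0.09, 36],
  [0, 0, 0, 0.001, 0, 0.13, 36],
  [0, 0, 0, 0.001, 0, 0.17, 36],
])

```text
time: 20.2
tool_pos: [0.5469, 0.0121, 0.2053]
ee_rot: [3.142, 0.0, -0.272]
wrist_force: [0.6, 0.6, -1.0]
width: 0.0338
finger_force: 0.0
```

Call:
apply_moves([
  [0, 0, 0.1, 0, -0.03, 0.01, 36],
  [0, 0, 0.2, 0, -0.06, 0.02, 36],
  [0, 0, 0.2, 0, -0.08, 0.03, 36],
  [0, 0, 0.2, 0, -0.08, 0.03, 36],
  [0, 0, 0.2, 0, -0.08, 0.03, 36],
])

```text
time: 20.7
tool_pos: [0.5471, -0.0678, 0.2337]
ee_rot: [-3.141, 0.0, -0.073]
wrist_force: [-0.2, 0.5, 0.6]
width: 0.0336
finger_force: 0.0
```

```bash
python3 - <<'E'
from h import *
o=get_obs();print(o["time"],o["tool_pos"],o["wrist_force"])
L=[]
for n in("scene","side"):
    s=snapshot(n);u,v=proj(s,(.56,.11,.04)).astype(int)
    L.append(cv2.resize(s["pixels"][v-50:v+50,u-50:u+50,::-1],(400,400),interpolation=cv2.INTER_CUBIC))
cv2.imwrite("pics/fin.png",np.hstack(L))
E
```

```text
20.7 [ 0.54710915 -0.06777547  0.23371369] [-0.19739847  0.54356016  0.57341725]
```

View pics/fin.png

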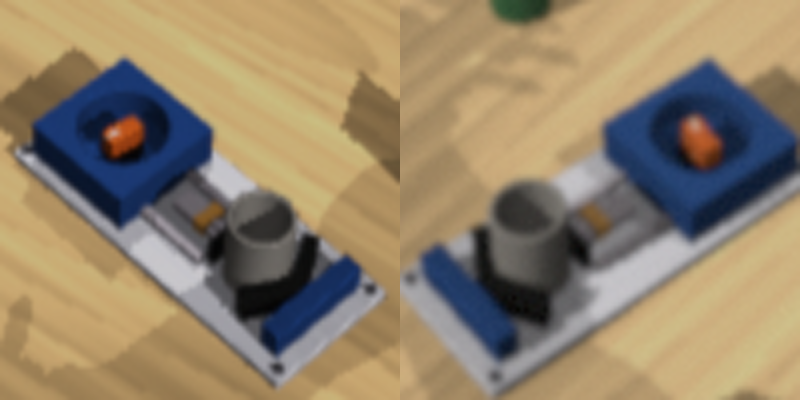

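Both views show the cup upright at (260,240) and (528,235), nested in the V with the pad against it and the robot clear. I'm handing the job in.

```bash
python3 -c "
from bench import *
print(close_job())"
```

```text
the job is handed in; nothing more can be done
None
```

The grey cup stands upright in the V, clamped by the pad at about 9–10 N as estimated from joint and wrist torque; the gripper is clear, the other ware, jar and tool were left alone, and the job was handed in at about 21 s.

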